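# Clip the lot tag onto the snap hook

## Task

Take the lot tag with the D-shaped ring out of the rack (the one with the triangular ring stays) and clip it onto the snap hook on the bench stand: use the ring to press the sprung gate inward, pass it round the nose and let the gate snap shut behind it. Then pull the ring lightly back outward against the inside of the closed gate to feel that it is locked, lower the tag until its ring rests on the hook, and let go so that it hangs there. Be gentle: find the gate by feel, never force ring and hook against each other, and see that everything else stays where it is.

Things in the scene. Friction and masses are not known exactly. Their poses are not given: they have to be found in the camera images.
- stand: fixed bench stand: blue base 90 x 80 x 12 mm with a round post (18 mm dia) that carries the steel snap hook, level, at the top. Origin: centre of the base's underside, under the post; z up. The hook points roughly along +x but was clamped on the post by hand, up to 0.22 rad to either side; that angle is not measured and must be seen or felt. Nothing is higher than 125 mm
- pivot (a point): point on the post's axis at the level of the hook's bars (z = 115 mm), axes as the stand's. HOOK FRAME = this one turned about z by the unmeasured angle. In it: root block 20 x 50 x 14 mm at 0,0; 8 mm dia bar: spine along y = -20 mm from x = 0 to 85, half-round end (20 mm radius, to x = 105), nose along y = +20 from x = 85 back to its tip at x = 66. More than 15 N from the ring strains the hook
- mouth (a point): where the nose tip (hook frame x = 66, y = 20, z = 0 mm) would be if the hook were clamped straight; really up to 15 mm off; axes as the stand's. The ring's side goes in from +y: it presses the gate towards -y a little behind (-x of) the nose tip, then slides to +x between nose and spine, so that the nose passes through the ring
- gate (a joint): angle of the sprung gate (rad): a straight 6 mm dia bar, level with the others, from its upright hinge at hook frame x = 12, y = 20 mm (gate frame origin, x along the bar) to its free end at x = 65. 0 = shut; turns inward only (free end to -y), to a hard stop at 0.46. Spring: near the free end about 2 N to start, 5 N at 0.4. Pushed from inside it does not yield
- tag: loose lot tag, about 75 g: upright D-ring of 6 mm dia steel wire under a white grip. Origin: centre of its underside; z up, ring in the y-z plane (a half turn about z looks the same). Straight upright sides: wire centres y = +-22, z = 3 to 27 mm; flat bottom; arched top, inner top at z = 44. Grip 16 x 16 mm, z = 50 to 92 mm. In its slot it may lean 0.1 rad
- ring (a point): centre of the D-ring's opening (38 mm wide, 38 mm high), 25 mm above the tag's origin; axes as the tag's
- spare: the other lot tag, with the same grip but a triangular ring; stands in the other slot of the rack; leave it
- rack: fixed grey slotted block, 80 (x) x 130 (y) x 30 mm, origin at the centre of its underside. Two slots at y = +-42 mm, 8 mm wide, 54 mm long along x, floor at z = 8 mm; a tag stands in each, its ring's lower 22 mm sunk in the slot, ring plane along the rack's x
- jar: clear jar, 48 mm dia, 55 mm tall, origin under its centre; leave it
- cup: steel cup, 60 mm dia, 60 mm tall, origin under its centre; leave it
- block: steel block 60 x 45 x 20 mm, origin under its centre; leave it
- bottle: white bottle, 56 mm dia, 150 mm tall, origin under its centre; leave it
Things that resemble listed ones, but are neither listed nor needed, are in the scene too. What is shaped like the stand but brown is not meant.

How it is judged (in metres and radians):
On the way, in this order (a step that is already met when the one before it is completed fails the run):
1. the D-ring presses the gate inward (value of joint gate above 0.15 rad and contact force between tag and gate above 0.5 N), for 0.05 s.
2. the ring is round the nose and the gate has snapped shut (value of joint gate below 0.04 rad and x of ring in the frame of gate between 0.052 and 0.094 m and y of ring in the frame of gate between -0.02 and 0.022 m and z of ring in the frame of gate between -0.025 and 0.023 m), for 0.2 s.
3. the ring is pulled outward against the inside of the shut gate with at least 2.5 N (value of joint gate below 0.04 rad and contact force between tag and gate above 2.5 N and y of ring in the frame of gate below 0.022 m), for 0.15 s.
At the end, for the whole second after the job is handed in: the gate is shut (below 0.04 rad) and the tag hangs at rest (below 40 mm/s) by its D-ring from the hook's closed loop: the ring's centre is 7 to 35 mm below the bars' centre lines and within the loop's outline (hook frame x 10 to 115 mm, y -35 to 55 mm) (value of joint gate below 0.04 rad and x of ring in the frame of gate between -0.002 and 0.103 m and y of ring in the frame of gate between -0.055 and 0.035 m and z of ring in the frame of gate between -0.035 and -0.007 m and linear speed of tag below 0.04 m/s); the robot touches nothing.
It fails at once if the ring and the hook (gate included) are pressed together with more than 15 N (contact force between tag and stand above 15 N).
It fails at once if the robot itself pushes on the hook with more than 8 N (contact force between the arm and stand above 8 N).
It fails at once if the other tag is taken or knocked (more than 30 mm) (distance of spare from where it was at the start of the episode above 0.03 m).
It fails at once if a bystander is shoved (more than 30 mm) (distance of any of jar, cup, block, bottle from where it was at the start of the episode above 0.03 m).
It also fails if it takes over 72 s, if anything falls off the work surface, if the arm or the gripper's body presses on something with over 40 N, if the wrist force passes 120 N, or if a joint passes its speed limit or range.

## Robot

A 7-joint arm with a two-finger parallel gripper is mounted at the origin on the work surface. World frame = base frame: x ahead of the robot, y to its left, z up, the work surface at z = 0. Lengths are in m, angles in degrees, forces in N, time in s.
With the tool pointing down it reaches from about 0.425 to 0.875 m from the base axis. Payload 4.7 kg.
Tool frame: the origin (TCP) lies between the finger pads; the fingertips stand env.finger_overhang ahead of it and the grasp point (between the pads) lies 5 mm behind it (env.finger_overhang is the distance from the TCP to the fingertips, in m); z points along the fingers, y is the line along which they close (so a half turn about z gives the same grasp; the last joint's range is limited). The gripper opens to 87 mm and grips with 3 to 60 N. Pads are 19 mm wide; open, the fingers measure 117 mm over their backs; the gripper's body (75 mm by 190 mm) begins 51 mm behind the grasp point.
Start: joints at [65.036, 18.392, -4.016, 83.108, 1.295, 78.541, -3.26], TCP at [0.283, -0.585, 0.237] pointing down, gripper open.
Joint ranges: [-163.93, 163.93], [-17.29, 119.83], [-79.2, 71.16], [3.27, 140.29], [-89.18, 269.18], [5.43, 117.66], [-154.24, 154.24]. Speed limits (degrees/s): [147.25, 147.25, 180, 180, 180, 180, 180].

## Interface

Orientations are given as [roll, pitch, yaw] about the fixed x, y, z axes, in that order (R = Rz(yaw) Ry(pitch) Rx(roll)).
In Python, from cell import telemetry, eyes, env, models gives the robot as it stands. The module is installed in compiled form; this text tells all that it offers.
- The arm moves only by the tool drive_tool, never from a script. Its arguments are lists of equal length, an entry for each row: "angular": the turn, a rotation vector about the tool's x, y, z in rad, a list of three; "delta_pos": the shift along the tool's x, y, z in cm, a list of three; "gripper": the finger opening in cm, from 0 to 8.7. A call has 1 to 20 rows; each row shifts and turns the commanded pose from where the row before left it, along the tool's axes as they then stand; what a row does not reach is not made up. A row lasts 1/10 s, in which the tool goes at most 50 mm and 8.59 degrees, less where a joint would pass 70% of its speed; a pose out of reach is approached as far as the arm can. A call with a gripper value outside its range is refused whole. The fingers move at their own pace and stop on an object; "squeeze" is the grip in N (left out, the last holds). Time passes only in rows, so rows that do not move let the fingers close. It gives the time, the measured TCP pose, the force, the opening and the grip force at its end, in the units of the state.
- telemetry.get_obs(): the state, without advancing time (a new reading comes with each control period).
- eyes.read_camera(name): name is "side" or "top"; returns a dict with "pixels" (480x640x3 uint8, red, green, blue), "mtx" (3x3 intrinsics, pixels), "origin" and "orientation" of the camera in the world. Camera axes: x right, y down, z forward; pixel columns grow to the right and rows downward; lengths in m; the calibration is good to about 2 mm. A picture is of the moment at which its call begins. There is no depth.
- env.sign_off(): hands the job in; it is judged then, once.
Trained networks look in a picture, given as the dict that the camera call returned (one of the last four; its "shot" number tells which), for a name from the list of things; names that differ only in an ending like _2 or _b are one class to them, and where a whole thing is asked for, a point or a joint stands for the part that bears it (a point fixed in the world has none). Each returns a list of dicts, best first, with "p" (0 to 1); they miss things now and then, are a little off and sometimes report something else, mostly with a low value. They report only what shows in the picture. A call takes as long as a camera call. They do not tell look-alikes from the thing itself.
- models.search_frame(picture, target): "centre" ([column, row] in pixels, amid what is visible of it).
- models.cut_out(picture, target): "pixels" (480x640 bool, what is visible of it) and "centre" ([column, row] in pixels, amid what is visible of it).
The state is a dict: "time_s": time; "qpos": joint angles; "joint_velocities": joint speeds; "effort": joint torques, N m; "tool_pos": TCP position; "tool_rot": TCP orientation; "force": force on the tool from outside, world axes, zero at the start; "wrist_torque": the same for the moment, N m; "grip_width": finger opening in m; "grasp_force": force on a finger pad.
Only numpy, scipy, OpenCV 4.12 (cv2) and the standard library are available. Lean on these libraries where they do the work, as an engineer would, in place of code of your own. Each camera call takes 0.05 s, during which the arm holds its last target. There are 200 camera calls.

## Working session

There is one attempt and no reset: what is moved stays moved. The work goes in short steps, Python scripts to look and compute and a tool call to move; the robot and the scene stay as the last step left them, time stands still between calls to the robot, and variables do not carry over. Pictures are saved under pics/ and viewed, at most 10 in all, crops included, and the job is handed in when it is done.

Besides the shell and the picture viewer there is one more tool, called after ">>>" by a JSON object that holds its "fn" and its "kwargs", one argument or row to a line. drive_tool: Moves the arm, as the interface text tells. Its arguments: {"type":"object","properties":{"angular":{"type":"array","items":{"type":"array","items":{"type":"number"}}},"delta_pos":{"type":"array","items":{"type":"array","items":{"type":"number"}}},"gripper":{"type":"array","items":{"type":"number"}},"squeeze":{"type":"number"}},"required":["angular","delta_pos","gripper"]}

```bash
mkdir -p pics
cat > h.py <<'E'
import numpy as np, cv2
from scipy.spatial.transform import Rotation as R
from cell import telemetry, eyes, env, models
def cam(c):
    o=np.array(c["orientation"],float)
    M=o if o.shape==(3,3) else R.from_euler('xyz',o,degrees=True).as_matrix()
    return np.array(c["mtx"],float),np.array(c["origin"],float),M
def ray(c,px):
    K,o,M=cam(c); return o, M@np.linalg.solve(K,[px[0],px[1],1.])
def atz(c,px,z):
    o,d=ray(c,px); return o+d*(z-o[2])/d[2]
def proj(c,P):
    K,o,M=cam(c); q=(np.atleast_2d(P)-o)@M; q=q@K.T; return q[:,:2]/q[:,2:]
def tri(c1,p1,c2,p2):
    o1,d1=ray(c1,p1);o2,d2=ray(c2,p2);d1/=np.linalg.norm(d1);d2/=np.linalg.norm(d2)
    t=np.linalg.lstsq(np.c_[d1,-d2],o2-o1,rcond=None)[0]
    a=o1+d1*t[0];b=o2+d2*t[1];return (a+b)/2,np.linalg.norm(a-b)
def save(n,im): cv2.imwrite('pics/'+n,im[:,:,::-1])
E
python3 - <<'E'
from h import *
s=telemetry.get_obs();print({k:np.round(v,3) for k,v in s.items()},env.finger_overhang)
C={n:eyes.read_camera(n) for n in("side","top")}
for n,c in C.items():
    print(n,c["origin"],c["orientation"],c["mtx"]);save(n+'0.png',c["pixels"])
    for t in["stand","tag","spare","rack","jar","cup","block","bottle","gate"]:
        print(t,[(np.round(d["centre"]).tolist(),round(d["p"],2)) for d in models.search_frame(c,t)[:3]])
E
```

```text
{'time_s': np.float64(0.0), 'qpos': array([65.036, 18.44 , -4.015, 83.178,  1.295, 78.539, -3.26 ]), 'joint_velocities': array([-0.06 ,  0.025, -0.008,  0.016, -0.052,  0.003, -0.018]), 'effort': array([-0.0000e+00, -4.9128e+01, -4.0300e-01, -3.1253e+01, -6.4000e-02,
        4.3000e-02,  0.0000e+00]), 'tool_pos': array([ 0.282, -0.585,  0.235]), 'tool_rot': array([-1.79889e+02,  6.00000e-03,  2.57730e+01]), 'force': array([-0.087, -0.104, -0.095]), 'wrist_torque': array([0.038, 0.022, 0.048]), 'grasp_force': np.float64(0.0), 'grip_width': np.float64(0.087)} 0.014
side [ 0.31739701 -0.88382321  0.86411387] [-128.99833028   -0.3137404   -13.3753426 ] [[497.02859892   0.         325.83506367]
 [  0.         497.02859892 242.53024656]
 [  0.           0.           1.        ]]
stand [([262.0, 237.0], 0.87), ([323.0, 223.0], 0.71), ([249.0, 164.0], 0.6)]
tag [([379.0, 332.0], 0.8)]
spare []
rack [([374.0, 340.0], 0.87)]
jar [([278.0, 280.0], 0.82)]
cup [([379.0, 274.0], 0.88)]
block [([292.0, 425.0], 0.91)]
bottle [([404.0, 454.0], 0.74)]
gate [([331.0, 205.0], 0.54), ([270.0, 215.0], 0.43)]
top [0.34526819 0.03884598 1.28842413] [-172.30708493    0.85463926  -89.98820655] [[437.65667907   0.         319.79917562]
 [  0.         437.65667907 234.74201059]
 [  0.           0.           1.        ]]
stand [([271.0, 215.0], 0.77), ([277.0, 271.0], 0.7), ([138.0, 274.0], 0.6)]
tag [([430.0, 202.0], 0.61), ([469.0, 284.0], 0.49)]
spare []
rack [([411.0, 206.0], 0.61)]
jar [([339.0, 269.0], 0.63)]
cup [([350.0, 184.0], 0.75)]
block [([468.0, 285.0], 0.93)]
bottle [([518.0, 221.0], 0.81)]
gate [([288.0, 263.0], 0.41), ([138.0, 266.0], 0.4), ([273.0, 212.0], 0.34)]
```

View pics/side0.png

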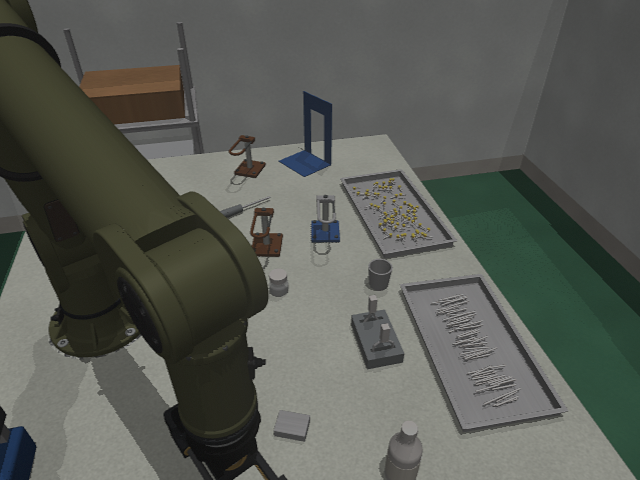

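View pics/top0.png

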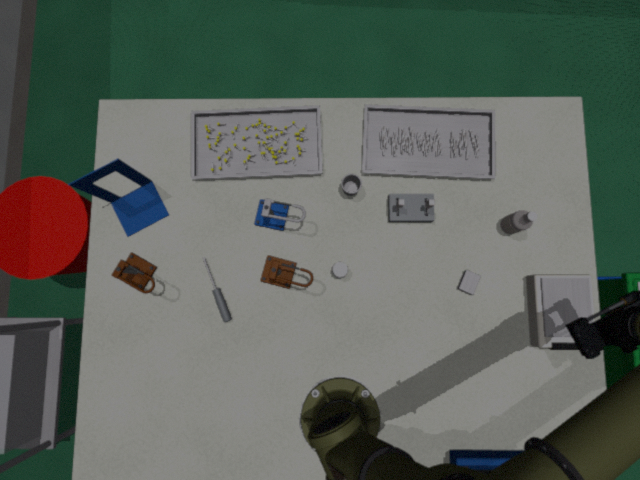

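Both views show one blue stand, at side (325,225) and top (278,214). The brown ones at side (265,230) and (248,155) are decoys. The rack is at side (376,338) and top (411,207). The candidate tags are side (373,305) / top (397,205) and side (384,335) / top (427,205), so I'll take a close crop to tell them apart.

Run:
```python
from h import *
C={n:eyes.read_camera(n) for n in("side","top")}
a=C["side"]["pixels"][285:375,340:410]; b=C["top"]["pixels"][185:230,380:442]
d=C["side"]["pixels"][185:265,295:355]; e=C["top"]["pixels"][190:245,240:325]
f=lambda x,w,h:cv2.resize(x,(w,h),interpolation=cv2.INTER_CUBIC)
save('crop1.png',np.vstack([np.hstack([f(a,400,300*1),f(b,400,300)]),np.hstack([f(d,400,300),f(e,400,300)])]))
for n,c in C.items():
    for t in["stand","tag","rack","gate"]:
        for d in models.cut_out(c,t)[:3]:
            ys,xs=np.nonzero(d["pixels"]);print(n,t,round(d["p"],2),np.round(d["centre"]),xs.min(),xs.max(),ys.min(),ys.max(),len(xs))
# top-view grey rack outline: blue base & rack
hsv=cv2.cvtColor(C["top"]["pixels"],cv2.COLOR_RGB2HSV)
m=cv2.inRange(hsv,(100,120,40),(130,255,255));m[:, :240]=0;m[:,330:]=0;m[:185]=0;m[250:]=0
ys,xs=np.nonzero(m);r=cv2.minAreaRect(np.c_[xs,ys].astype(np.float32));print(r)
P=np.array([atz(C["top"],p,0.012) for p in cv2.boxPoints(r)]);print(P.round(4),P.mean(0))
r=[d for d in models.cut_out(C["top"],"rack")][0]
ys,xs=np.nonzero(r["pixels"]);r=cv2.minAreaRect(np.c_[xs,ys].astype(np.float32));print(r)
P=np.array([atz(C["top"],p,0.03) for p in cv2.boxPoints(r)]);print(P.round(4),P.mean(0))
```

```text
side stand 0.89 [246. 162.] 228 265 134 177 742
side stand 0.78 [322. 224.] 311 339 195 241 982
side stand 0.63 [264. 237.] 250 282 207 256 1022
side tag 0.68 [382. 335.] 372 393 323 350 208
side tag 0.17 [334. 205.] 331 335 199 211 45
side rack 0.58 [374. 344.] 351 404 311 368 1852
side gate 0.55 [268. 215.] 270 271 214 216 6
top stand 0.78 [274. 214.] 256 304 199 229 856
top stand 0.78 [279. 274.] 261 311 256 287 908
top stand 0.67 [137. 274.] 112 155 253 292 1100
top tag 0.45 [271. 215.] 254 305 198 230 981
top rack 0.93 [411. 208.] 388 433 193 221 1104
top rack 0.3 [268. 215.] 254 304 198 229 998
top gate 0.58 [282. 202.] 271 290 200 205 48
((271.2745361328125, 214.6821746826172), (29.369413375854492, 25.371910095214844), 11.768288612365723)
[[0.5498 0.2518 0.012 ]
 [0.6248 0.2378 0.012 ]
 [0.6063 0.1518 0.012 ]
 [0.5317 0.1664 0.012 ]] [0.57816723 0.20193986 0.012     ]
((410.5, 207.0), (28.0, 45.0), 90.0)
[[ 0.6384 -0.1424  0.03  ]
 [ 0.638  -0.2738  0.03  ]
 [ 0.5549 -0.271   0.03  ]
 [ 0.5552 -0.1406  0.03  ]] [ 0.59664996 -0.20694988  0.03      ]
```

View pics/crop1.png

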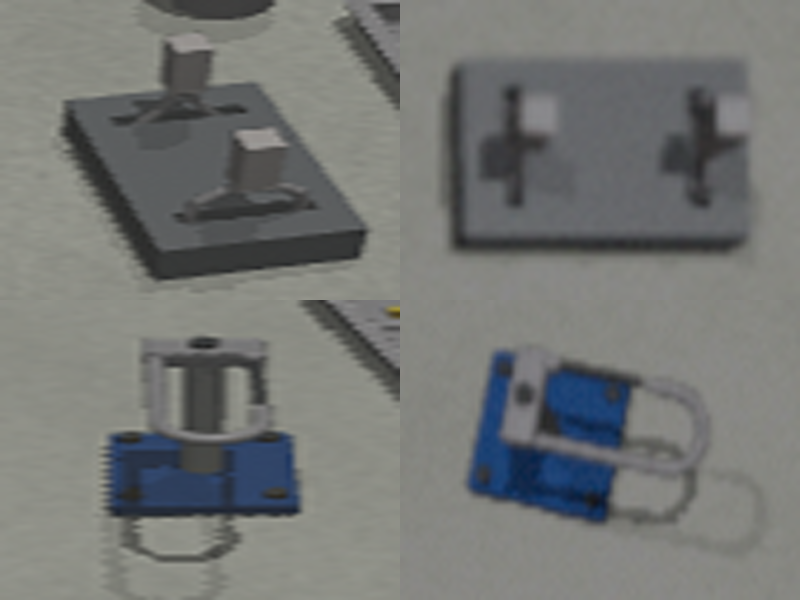

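The front tag, at side (385,330) / top (431,202), has the wide arched shoulders, so it is the D-ring. The rear one runs to a point, so it is the triangle and stays. The blue stand's hook points to image right and slightly down, and its gate faces up in the picture (world +x). Next I'll fit the stand pose and hook angle and triangulate the tag grip.

```bash
cat > fit.py <<'E'
from h import *
from scipy.optimize import differential_evolution
S=4
def rot(a): return np.array([[np.cos(a),-np.sin(a),0],[np.sin(a),np.cos(a),0],[0,0,1]])
def cap(a,b,r,n=8):
    a=np.array(a,float);b=np.array(b,float);d=R.random(24,random_state=1).apply([1,0,0])
    return np.vstack([a+r*d,b+r*d])
def cyl(z0,z1,r):
    t=np.linspace(0,6.283,20);return np.vstack([np.c_[r*np.cos(t),r*np.sin(t),0*t+z] for z in(z0,z1)])
def box(c,s):
    return np.array(c)+np.array(s)/2*np.array([[i,j,k] for i in(-1,1) for j in(-1,1) for k in(-1,1)])
BASE=[box([0,0,6],[90,80,12]),cyl(12,122,9)]
H=[box([0,0,115],[20,50,14])]
t=np.linspace(-np.pi/2,np.pi/2,9);arc=np.c_[85+20*np.cos(t),20*np.sin(t),0*t+115]
pts=np.vstack([[0,-20,115],arc,[66,20,115]])
H+=[cap(a,b,4) for a,b in zip(pts[:-1],pts[1:])]
H+=[cap([12,20,115],[63,20,115],3)]
def polys(p,c):
    x,y,yaw,h=p; out=[]
    for parts,a in((BASE,yaw),(H,yaw+h)):
        for q in parts:
            w=q/1000@rot(a).T+[x,y,0]; out.append(cv2.convexHull(proj(c,w).astype(np.float32))[:,0])
    return out
def render(p,c,roi):
    x0,y0,x1,y1=roi; im=np.zeros(((y1-y0)*S,(x1-x0)*S),np.uint8)
    for q in polys(p,c): cv2.fillConvexPoly(im,np.round(((q-[x0,y0]+.5)*S-.5)*16).astype(np.int32),1,shift=4)
    return cv2.resize(im.astype(np.float32),None,fx=1/S,fy=1/S,interpolation=cv2.INTER_AREA)
E
cat > run1.py <<'E'
from fit import *
C={n:eyes.read_camera(n) for n in("side","top")}
G={"side":(322,224),"top":(274,214)};D=[];M={}
for n,c in C.items():
    ds=models.cut_out(c,"stand");d=min(ds,key=lambda d:np.hypot(*(np.array(d["centre"])-G[n])))
    m=d["pixels"];ys,xs=np.nonzero(m);roi=(xs.min()-8,ys.min()-8,xs.max()+9,ys.max()+9);M[n]=(m,roi)
    D.append((c,roi,m[roi[1]:roi[3],roi[0]:roi[2]].astype(np.float32)))
f=lambda p:sum(np.abs(render(p,c,r)-m).sum() for c,r,m in D)
for sub in (D,D[:1],D[1:]):
    f=lambda p:sum(np.abs(render(p,c,r)-m).sum() for c,r,m in sub)
    r=differential_evolution(f,[(.55,.61),(.17,.23),(-1.95,-1.6),(-.24,.24)],seed=1,maxiter=60,tol=1e-4)
    print(r.x.round(4),r.fun, np.degrees(r.x[2:]).round(1),np.degrees(r.x[2]+r.x[3]))
    if sub is D: P=r.x
np.save('stand.npy',P);rows=[]
for n,c in C.items():
    x0,y0,x1,y1=M[n][1];k=8;im=cv2.resize(c["pixels"][y0:y1,x0:x1],None,fx=k,fy=k,interpolation=cv2.INTER_CUBIC)
    for q in polys(P,c): cv2.polylines(im,[np.round((q-[x0,y0]+.5)*k).astype(int)],True,(255,0,0),1)
    rows.append(cv2.resize(im,(390,420)))
save('fit1.png',np.hstack(rows))
t=[(385,327),(431.6,202)]
p,e=tri(C["side"],t[0],C["top"],t[1]);print('grip top',p,e,atz(C["side"],t[0],.1),atz(C["top"],t[1],.1))
# refine by bright pixels
for n,(u,v),w in(("side",t[0],12),("top",t[1],8)):
    u=int(u);v=int(v);g=C[n]["pixels"].mean(2)[v-w:v+w,u-w:u+w];print(n,u-w,v-w);print(g.astype(int)[::1,::1] if n=="top" else '')
E
python3 run1.py
```

```text
[ 0.5776  0.2028 -1.7899  0.0238] 313.6875 [-102.6    1.4] -101.18905649763742
[ 0.5766  0.2003 -1.7799  0.0159] 133.625 [-102.     0.9] -101.06873177317449
[ 0.5813  0.2027 -1.7698 -0.034 ] 134.25 [-101.4   -2. ] -103.3555087995932
grip top [ 0.5965572  -0.25288744  0.09444123] 0.0019459425346424909 [ 0.59352914 -0.25750036  0.1       ] [ 0.59636743 -0.25171663  0.1       ]
side 373 315

top 423 194
[[107 107 108 107 108 107 105 107 107 108 118 129 135 133 134 132]
 [103 102 104 104 103 102 102 100 102 106 112 128 133 134 134 134]
 [102 103 104 104 103 101 102 101 102 103 110 125 133 132 132 131]
 [101 102  98  99  99 102 102 101 103 102 108 125 133 132 131 132]
 [ 99  85  75  75  88  98 104 105 102 103 108 126 131 134 134 133]
 [100  82  56  68  87  85 108 119 118 119 117 118 130 133 132 133]
 [100  82  57  56  75  74 116 130 133 131 134 125 127 132 133 133]
 [101  80  49  45  50  60 118 135 137 138 134 126 127 131 133 135]
 [101  89  62  47  43  55 115 134 136 135 137 128 130 132 130 133]
 [102  93  70  49  48  57 116 134 136 135 134 130 129 135 134 133]
 [100  91  70  54  50  59 102 123 125 124 127 126 129 135 133 132]
 [ 76  79  66  53  49  51  67  83  84  86  98 123 134 135 135 135]
 [ 63  73  64  57  51  49  52  55  59  74  94 124 132 134 131 132]
 [ 59  64  62  51  49  52  60  65  76  90 102 125 135 134 134 134]
 [ 60  60  62  46  51  66  78  84  87  94 100 126 133 134 136 134]
 [ 61  60  58  44  69  86  92  88  92  93  99 122 134 135 133 135]]
```

View pics/fit1.png

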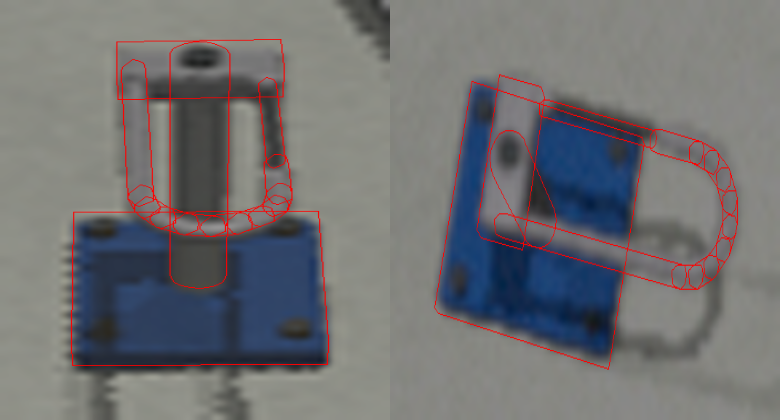

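The fit is consistent: pivot ≈ (0.579, 0.202), hook heading ≈ -102°, and tag grip top ≈ (0.596, -0.252) at z 0.10, which matches the rack slot. Moving above the tag.

>>> {"fn": "drive_tool", "kwargs": {
  "angular": [
    [0, 0, 0.15],
    [0, 0, 0.15],
    [0, 0, 0.15],
    [0, 0, 0],
    [0, 0, 0],
    [0, 0, 0],
    [0, 0, 0],
    [0, 0, 0],
    [0, 0, 0],
    [0, 0, 0],
    [0, 0, 0],
    [0, 0, 0],
    [0, 0, 0],
    [0, 0, 0],
    [0, 0, 0],
    [0, 0, 0],
    [0, 0, 0]
  ],
  "delta_pos": [
    [0, 0, 0],
    [0, 0, 0],
    [0, 0, 0],
    [2.6, -2.8, 0],
    [2.6, -2.8, 0],
    [2.6, -2.8, 0],
    [2.6, -2.8, 0],
    [2.6, -2.8, 0],
    [2.6, -2.8, 0],
    [2.6, -2.8, 0.5],
    [2.6, -2.8, 0.5],
    [2.6, -2.8, 0.5],
    [2.6, -2.8, 0.5],
    [2.6, -2.8, 0.5],
    [2.6, -2.8, 0.5],
    [0, 0, 0],
    [0, 0, 0]
  ],
  "gripper": [8.7, 8.7, 8, 7, 6, 5, 5, 5, 5, 5, 5, 5, 5, 5, 5, 5, 5]
}}

```text
time_s: 3.45
tool_pos: [0.5952, -0.2481, 0.2062]
tool_rot: [-180.0, 0.0, 0.1]
force: [0.1, -0.7, 0.1]
grip_width: 0.0505
grasp_force: 0.0
```

>>> {"fn": "drive_tool", "kwargs": {
  "angular": [
    [0, 0, 0],
    [0, 0, 0],
    [0, 0, 0],
    [0, 0, 0],
    [0, 0, 0],
    [0, 0, 0]
  ],
  "delta_pos": [
    [0.1, 0.4, 3],
    [0, 0, 3],
    [0, 0, 3],
    [0, 0, 2],
    [0, 0, 1.4],
    [0, 0, 0]
  ],
  "gripper": [5, 5, 5, 5, 5, 5]
}}

```text
time_s: 4.05
tool_pos: [0.5936, -0.2544, 0.0805]
tool_rot: [-180.0, 0.2, -0.1]
force: [0.4, -0.6, -0.6]
grip_width: 0.05
grasp_force: 0.0
```

Run:
```python
from h import *
c=eyes.read_camera("side");a=c["pixels"][265:375,320:420];b=eyes.read_camera("top")["pixels"][170:240,375:455]
print(telemetry.get_obs()["force"].round(2))
save('grasp.png',np.hstack([cv2.resize(a,(400,440),interpolation=2),cv2.resize(b,(400,440),interpolation=2)]))
```

```text
[-0.12 -0.56 -0.49]
```

View pics/grasp.png

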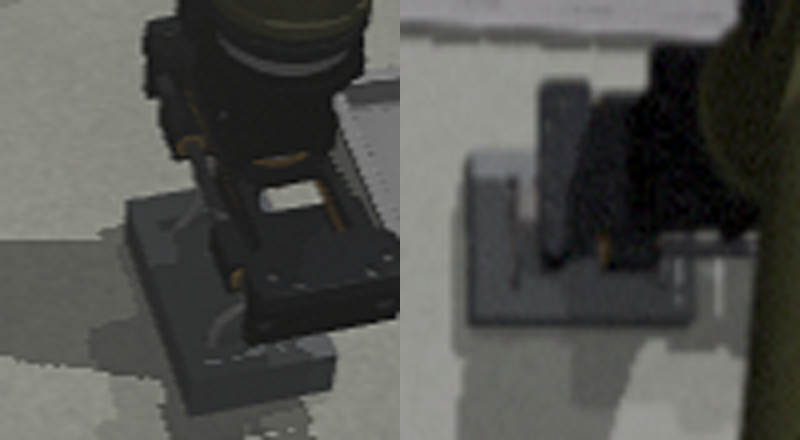

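The side view shows the white grip top between the fingers, at crop (290,195), and the ring's rounded arch below at (220,320). Closing on it.

>>> {"fn": "drive_tool", "kwargs": {
  "angular": [
    [0, 0, 0],
    [0, 0, 0],
    [0, 0, 0],
    [0, 0, 0],
    [0, 0, 0],
    [0, 0, 0],
    [0, 0, 0],
    [0, 0, 0]
  ],
  "delta_pos": [
    [0, 0, 0],
    [0, 0, 0],
    [0, 0, 0],
    [0, 0, 0],
    [0, 0, 0],
    [0, 0, 0],
    [0, 0, 0],
    [0, 0, 0]
  ],
  "gripper": [4, 3, 2, 1.4, 1.0, 1.0, 1.0, 1.0],
  "squeeze": 45
}}

```text
time_s: 4.95
tool_pos: [0.5958, -0.2534, 0.0827]
tool_rot: [180.0, -0.0, -0.0]
force: [0.0, -0.4, -0.1]
grip_width: 0.0153
grasp_force: 45.0
```

>>> {"fn": "drive_tool", "kwargs": {
  "angular": [
    [0, 0, 0],
    [0, 0, 0],
    [0, 0, 0],
    [0, 0, 0],
    [0, 0, 0],
    [0, 0, 0.105],
    [0, 0, 0.105],
    [0, 0, 0],
    [0, 0, 0],
    [0, 0, 0],
    [0, 0, 0],
    [0, 0, 0],
    [0, 0, 0],
    [0, 0, 0],
    [0, 0, 0],
    [0, 0, 0],
    [0, 0, 0],
    [0, 0, 0],
    [0, 0, 0]
  ],
  "delta_pos": [
    [0, 0, -1.2],
    [0, 0, -2.2],
    [0, 0, -3],
    [0, 0, -3],
    [0, 0, -1.6],
    [0, 0, 0],
    [0, 0, 0],
    [-0.26, -3.85, 0],
    [-0.26, -3.85, 0],
    [-0.26, -3.85, 0],
    [-0.26, -3.85, 0],
    [-0.26, -3.85, 0],
    [-0.26, -3.85, 0],
    [-0.26, -3.85, 0],
    [-0.26, -3.85, 0],
    [-0.26, -3.85, 0],
    [-0.26, -3.85, 0],
    [0, 0, 0],
    [0, 0, 0]
  ],
  "gripper": [1, 1, 1, 1, 1, 1, 1, 1, 1, 1, 1, 1, 1, 1, 1, 1, 1, 1, 1]
}}

```text
time_s: 6.85
tool_pos: [0.6501, 0.13, 0.1921]
tool_rot: [180.0, 0.1, -11.9]
force: [0.7, -0.1, -0.3]
grip_width: 0.0156
grasp_force: 45.0
```

Run:
```python
from fit import *
s=telemetry.get_obs();print(s["force"].round(2),s["wrist_torque"].round(3),s["tool_pos"].round(4),s["tool_rot"].round(1),s["grip_width"])
P=[.579,.2022,-1.7850,.005];out=[]
T=s["tool_pos"]; Rt=R.from_euler('xyz',s["tool_rot"],degrees=True).as_matrix()
# ring model: in tool frame: tag y along tool x, tag up = -tool z, tag origin at tool z=+74.7mm
z=0.0747
th=np.linspace(0,np.pi,15)
ring=np.vstack([[[22,27]],np.c_[22*np.cos(th),27+20*np.sin(th)],[[-22,3],[22,3]]])
W=np.array([T+Rt@np.array([a/1000,0,z-b/1000]) for a,b in ring])
for n,roi in(("side",(285,170,365,260)),("top",(245,175,325,245))):
    c=eyes.read_camera(n);x0,y0,x1,y1=roi;k=6 if n=="side" else 6
    im=cv2.resize(c["pixels"][y0:y1,x0:x1],None,fx=k,fy=k,interpolation=cv2.INTER_CUBIC)
    raw=im.copy()
    for q in polys(P,c): cv2.polylines(im,[np.round((q-[x0,y0]+.5)*k).astype(int)],True,(255,0,0),1)
    cv2.polylines(im,[np.round((proj(c,W)-[x0,y0]+.5)*k).astype(int)],False,(0,255,0),1)
    out.append(cv2.resize(np.hstack([raw,im]),(800,300)))
save('appr.png',np.vstack(out))
```

```text
[ 0.71 -0.1  -0.31] [-0.017  0.013 -0.048] [0.6501 0.13   0.1921] [ 1.80e+02  1.00e-01 -1.19e+01] 0.01564897669688806
```

View pics/appr.png

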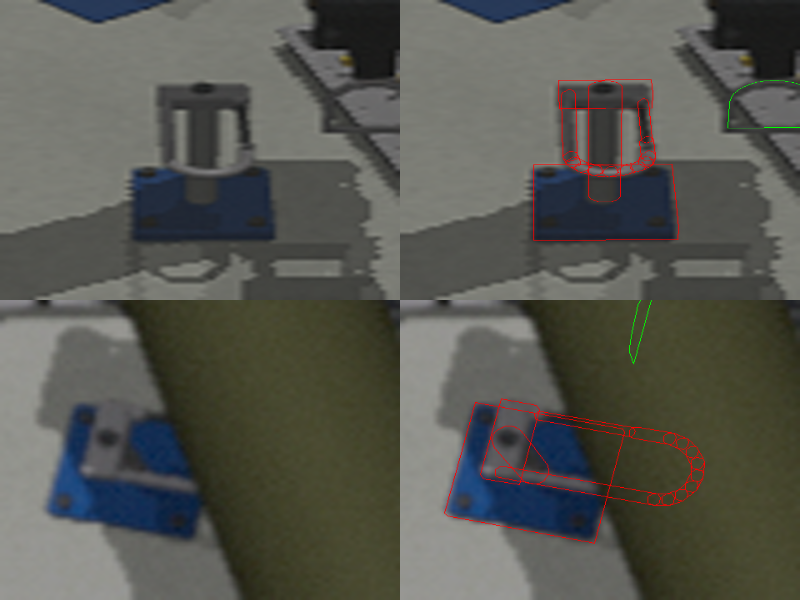

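The ring in hand matches the predicted overlay in the side view at crop (360,128). The hook model also sits on the bars. Lowering to bar level and closing in.

>>> {"fn": "drive_tool", "kwargs": {
  "angular": [
    [0, 0, 0],
    [0, 0, 0],
    [0, 0, 0],
    [0, 0, 0],
    [0, 0, 0],
    [0, 0, 0]
  ],
  "delta_pos": [
    [0, 0.1, 1.4],
    [0, 0, 1.4],
    [-1, 0, 0],
    [-1, 0, 0],
    [-0.7, 0, 0],
    [0, 0, 0]
  ],
  "gripper": [1, 1, 1, 1, 1, 1]
}}

```text
time_s: 7.55
tool_pos: [0.623, 0.1341, 0.1654]
tool_rot: [-180.0, -0.0, -12.0]
force: [-0.1, -0.2, 0.3]
grip_width: 0.0157
grasp_force: 45.0
```

```bash
cat > st.py <<'E'
from h import *
def st():
    s=telemetry.get_obs();a=np.radians(-102);d=np.array([np.cos(a),np.sin(a)]);n=np.array([-d[1],d[0]])
    q=s["tool_pos"][:2]-[.579,.2022];f=s["force"];w=s["wrist_torque"]
    print('t',round(float(s["time_s"]),2),'hook x,y ring mm',(1000*q@d).round(1),(1000*q@n).round(1),'z',(1000*s["tool_pos"][2]-49.7-115).round(1),'F hx,hy,z',(f[:2]@d).round(2),(f[:2]@n).round(2),f[2].round(2),'T',w.round(3),s["tool_rot"].round(1))
st()
E
python3 st.py
```

```text
t 7.55 hook x,y ring mm 57.4 57.2 z 0.7 F hx,hy,z 0.22 -0.05 0.27 T [ 0.057  0.022 -0.09 ] [-180.   -0.  -12.]
```

>>> {"fn": "drive_tool", "kwargs": {
  "angular": [
    [0, 0, 0],
    [0, 0, 0],
    [0, 0, 0],
    [0, 0, 0],
    [0, 0, 0]
  ],
  "delta_pos": [
    [-0.2, 0, 0],
    [-0.2, 0, 0],
    [-0.2, 0, 0],
    [0, 0, 0],
    [0, 0, 0]
  ],
  "gripper": [1, 1, 1, 1, 1]
}}

```text
time_s: 8.05
tool_pos: [0.6181, 0.1344, 0.1645]
tool_rot: [180.0, -0.0, -12.0]
force: [0.4, 0.8, -0.9]
grip_width: 0.0158
grasp_force: 45.0
```

>>> {"fn": "drive_tool", "kwargs": {
  "angular": [
    [0, 0, 0],
    [0, 0, 0],
    [0, 0, 0],
    [0, 0, 0]
  ],
  "delta_pos": [
    [-0.2, 0, 0],
    [-0.2, 0, 0],
    [0, 0, 0],
    [0, 0, 0]
  ],
  "gripper": [1, 1, 1, 1]
}}

```text
time_s: 8.45
tool_pos: [0.6141, 0.1353, 0.1646]
tool_rot: [180.0, -0.0, -12.0]
force: [0.5, 0.3, -0.7]
grip_width: 0.0158
grasp_force: 45.0
```

```bash
python3 st.py
```

```text
t 8.45 hook x,y ring mm 58.1 48.3 z -0.1 F hx,hy,z -0.44 0.39 -0.66 T [ 0.074 -0.005 -0.007] [180.  -0. -12.]
```

>>> {"fn": "drive_tool", "kwargs": {
  "angular": [
    [0, 0, 0],
    [0, 0, 0],
    [0, 0, 0],
    [0, 0, 0]
  ],
  "delta_pos": [
    [-0.2, 0, 0],
    [-0.1, 0, 0],
    [0, 0, 0],
    [0, 0, 0]
  ],
  "gripper": [1, 1, 1, 1]
}}

```text
time_s: 8.85
tool_pos: [0.6117, 0.1356, 0.1647]
tool_rot: [180.0, -0.1, -12.1]
force: [2.2, -1.0, -0.8]
grip_width: 0.0156
grasp_force: 45.0
```

```bash
python3 st.py
```

```text
t 8.85 hook x,y ring mm 58.4 45.8 z 0.0 F hx,hy,z 0.58 2.34 -0.8 T [-0.086 -0.551 -0.034] [ 1.80e+02 -1.00e-01 -1.21e+01]
```

>>> {"fn": "drive_tool", "kwargs": {
  "angular": [
    [0, 0, 0],
    [0, 0, 0],
    [0, 0, 0],
    [0, 0, 0]
  ],
  "delta_pos": [
    [-0.2, 0, 0],
    [-0.1, 0, 0],
    [0, 0, 0],
    [0, 0, 0]
  ],
  "gripper": [1, 1, 1, 1]
}}

```text
time_s: 9.25
tool_pos: [0.6084, 0.1364, 0.1646]
tool_rot: [180.0, -0.0, -12.0]
force: [2.8, -0.2, -0.9]
grip_width: 0.0156
grasp_force: 45.0
```

```bash
python3 st.py
```

```text
t 9.25 hook x,y ring mm 58.3 42.4 z -0.1 F hx,hy,z -0.37 2.78 -0.86 T [-0.241 -0.657 -0.031] [180.  -0. -12.]
```

Soft spring contact at y≈47 (2.3 N, rising slowly), so this is the gate. Pressing inward.

>>> {"fn": "drive_tool", "kwargs": {
  "angular": [
    [0, 0, 0],
    [0, 0, 0],
    [0, 0, 0],
    [0, 0, 0]
  ],
  "delta_pos": [
    [-0.2, 0, 0],
    [-0.2, 0, 0],
    [-0.2, 0, 0],
    [0, 0, 0]
  ],
  "gripper": [1, 1, 1, 1]
}}

```text
time_s: 9.65
tool_pos: [0.6025, 0.138, 0.1647]
tool_rot: [-180.0, -0.0, -12.0]
force: [4.0, -0.3, -1.0]
grip_width: 0.0157
grasp_force: 45.0
```

```bash
python3 st.py
```

```text
t 9.65 hook x,y ring mm 57.9 36.3 z 0.0 F hx,hy,z -0.56 3.94 -0.98 T [-0.164 -1.036 -0.048] [-180.   -0.  -12.]
```

>>> {"fn": "drive_tool", "kwargs": {
  "angular": [
    [0, 0, 0],
    [0, 0, 0],
    [0, 0, 0],
    [0, 0, 0],
    [0, 0, 0]
  ],
  "delta_pos": [
    [-0.2, 0, 0],
    [-0.2, 0, 0],
    [-0.2, 0, 0],
    [0, 0, 0],
    [0, 0, 0]
  ],
  "gripper": [1, 1, 1, 1, 1]
}}

```text
time_s: 10.15
tool_pos: [0.5968, 0.1387, 0.1648]
tool_rot: [180.0, -0.0, -12.1]
force: [4.3, -1.4, -0.2]
grip_width: 0.0157
grasp_force: 45.0
```

```bash
python3 st.py
```

```text
t 10.15 hook x,y ring mm 58.4 30.6 z 0.1 F hx,hy,z 0.48 4.45 -0.24 T [-0.227 -1.199  0.012] [180.   -0.  -12.1]
```

Force 4.45 N after about 16 mm of travel means roughly 0.34 rad. Now sliding towards +x past the nose tip.

>>> {"fn": "drive_tool", "kwargs": {
  "angular": [
    [0, 0, 0],
    [0, 0, 0],
    [0, 0, 0],
    [0, 0, 0]
  ],
  "delta_pos": [
    [-0.1, 0.1, 0],
    [0, 0.2, 0],
    [0, 0.2, 0],
    [0, 0, 0]
  ],
  "gripper": [1, 1, 1, 1]
}}

```text
time_s: 10.55
tool_pos: [0.594, 0.1328, 0.1642]
tool_rot: [179.9, 0.1, -12.1]
force: [2.3, -4.3, 0.3]
grip_width: 0.0156
grasp_force: 45.0
```

```bash
python3 st.py
```

```text
t 10.55 hook x,y ring mm 64.8 29.1 z -0.5 F hx,hy,z 3.71 3.1 0.34 T [-0.882 -0.646  0.161] [ 1.799e+02  1.000e-01 -1.210e+01]
```

>>> {"fn": "drive_tool", "kwargs": {
  "angular": [
    [0, 0, 0],
    [0, 0, 0],
    [0, 0, 0],
    [0, 0, 0]
  ],
  "delta_pos": [
    [0, 0.2, 0],
    [0, 0.2, 0],
    [0, 0, 0],
    [0, 0, 0]
  ],
  "gripper": [1, 1, 1, 1]
}}

```text
time_s: 10.95
tool_pos: [0.5927, 0.1313, 0.1641]
tool_rot: [-180.0, 0.1, -12.0]
force: [-0.4, 0.5, 0.6]
grip_width: 0.0154
grasp_force: 45.0
```

```bash
python3 st.py
```

```text
t 10.95 hook x,y ring mm 66.5 28.2 z -0.6 F hx,hy,z -0.37 -0.52 0.56 T [ 0.086 -0.006 -0.005] [-1.8e+02  1.0e-01 -1.2e+01]
```

The forces dropped to zero, so the gate has snapped shut. Moving deeper and looking.

>>> {"fn": "drive_tool", "kwargs": {
  "angular": [
    [0, 0, 0],
    [0, 0, 0],
    [0, 0, 0],
    [0, 0, 0],
    [0, 0, 0],
    [0, 0, 0]
  ],
  "delta_pos": [
    [0, 0.2, 0],
    [0, 0.2, 0],
    [0, 0.2, 0],
    [0, 0, 0],
    [0, 0, 0],
    [0, 0, 0]
  ],
  "gripper": [1, 1, 1, 1, 1, 1]
}}

```text
time_s: 11.55
tool_pos: [0.5925, 0.1246, 0.1646]
tool_rot: [-180.0, -0.0, -12.0]
force: [0.0, -0.1, -0.9]
grip_width: 0.0156
grasp_force: 45.0
```

```bash
python3 st.py
python3 - <<'E'
from h import *
c=eyes.read_camera("side");save('in.png',cv2.resize(c["pixels"][165:255,285:385],(800,600),interpolation=cv2.INTER_CUBIC))
E
```

```text
t 11.55 hook x,y ring mm 73.1 29.3 z -0.1 F hx,hy,z 0.08 0.05 -0.88 T [ 0.077 -0.017 -0.002] [-180.   -0.  -12.]
```

View pics/in.png

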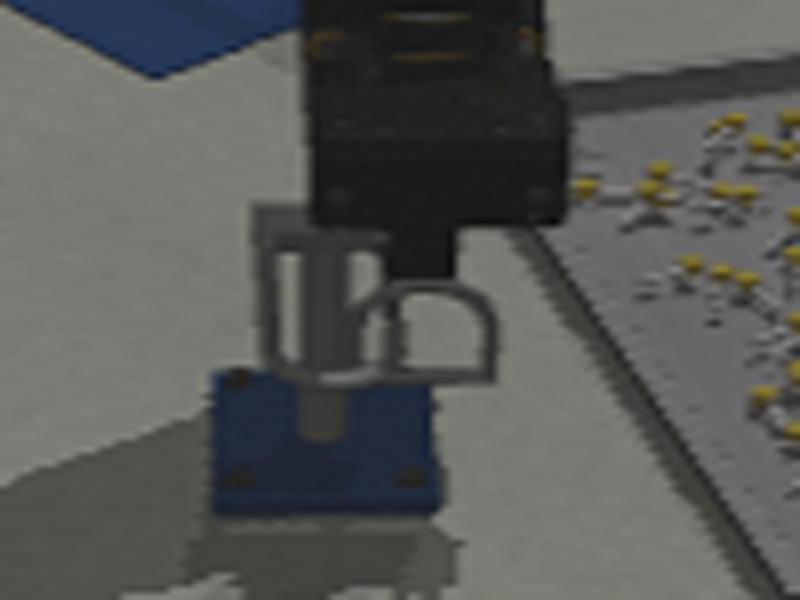

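The image shows the ring round the nose: its left side at (370,340) is inside the hook loop and its right side at (490,340) is outside. Going back along the gate and pulling outward.

>>> {"fn": "drive_tool", "kwargs": {
  "angular": [
    [0, 0, 0],
    [0, 0, 0],
    [0, 0, 0],
    [0, 0, 0],
    [0, 0, 0],
    [0, 0, 0]
  ],
  "delta_pos": [
    [0, -0.6, 0],
    [0, -0.6, 0],
    [0, -0.5, 0],
    [0.2, 0, 0],
    [0.1, 0, 0],
    [0, 0, 0]
  ],
  "gripper": [1, 1, 1, 1, 1, 1]
}}

```text
time_s: 12.2
tool_pos: [0.5992, 0.1402, 0.1644]
tool_rot: [180.0, -0.0, -12.1]
force: [-0.1, 0.4, -0.0]
grip_width: 0.0156
grasp_force: 45.0
```

```bash
python3 st.py
```

```text
t 12.2 hook x,y ring mm 56.5 32.6 z -0.3 F hx,hy,z -0.35 -0.22 -0.02 T [0.057 0.041 0.014] [180.   -0.  -12.1]
```

>>> {"fn": "drive_tool", "kwargs": {
  "angular": [
    [0, 0, 0],
    [0, 0, 0],
    [0, 0, 0]
  ],
  "delta_pos": [
    [0.1, 0, 0],
    [0.1, 0, 0],
    [0, 0, 0]
  ],
  "gripper": [1, 1, 1]
}}

```text
time_s: 12.5
tool_pos: [0.601, 0.1398, 0.1645]
tool_rot: [180.0, -0.0, -12.1]
force: [-0.7, 0.2, -0.2]
grip_width: 0.0157
grasp_force: 45.0
```

```bash
python3 st.py
```

```text
t 12.5 hook x,y ring mm 56.4 34.5 z -0.2 F hx,hy,z -0.01 -0.71 -0.19 T [0.074 0.047 0.031] [180.   -0.  -12.1]
```

>>> {"fn": "drive_tool", "kwargs": {
  "angular": [
    [0, 0, 0],
    [0, 0, 0]
  ],
  "delta_pos": [
    [0.05, 0, 0],
    [0, 0, 0]
  ],
  "gripper": [1, 1]
}}

```text
time_s: 12.7
tool_pos: [0.6014, 0.14, 0.1646]
tool_rot: [180.0, -0.0, -12.0]
force: [0.4, -0.0, -1.2]
grip_width: 0.0153
grasp_force: 45.0
```

>>> {"fn": "drive_tool", "kwargs": {
  "angular": [
    [0, 0, 0],
    [0, 0, 0]
  ],
  "delta_pos": [
    [0.05, 0, 0],
    [0, 0, 0]
  ],
  "gripper": [1, 1]
}}

```text
time_s: 12.9
tool_pos: [0.6019, 0.1399, 0.1645]
tool_rot: [180.0, -0.0, -12.0]
force: [-0.8, 0.2, -0.9]
grip_width: 0.0158
grasp_force: 45.0
```

>>> {"fn": "drive_tool", "kwargs": {
  "angular": [
    [0, 0, 0],
    [0, 0, 0]
  ],
  "delta_pos": [
    [0.05, 0, 0],
    [0, 0, 0]
  ],
  "gripper": [1, 1]
}}

```text
time_s: 13.1
tool_pos: [0.6023, 0.1399, 0.1645]
tool_rot: [180.0, 0.0, -12.0]
force: [-0.2, 0.1, -0.8]
grip_width: 0.0155
grasp_force: 45.0
```

```bash
python3 st.py
```

```text
t 13.1 hook x,y ring mm 56.1 35.7 z -0.2 F hx,hy,z -0.04 -0.19 -0.84 T [ 0.097  0.082 -0.077] [180.   0. -12.]
```

>>> {"fn": "drive_tool", "kwargs": {
  "angular": [
    [0, 0, 0],
    [0, 0, 0]
  ],
  "delta_pos": [
    [0.05, 0, 0],
    [0, 0, 0]
  ],
  "gripper": [1, 1]
}}

```text
time_s: 13.3
tool_pos: [0.6026, 0.1398, 0.1644]
tool_rot: [180.0, 0.0, -12.0]
force: [-2.4, -0.2, -0.4]
grip_width: 0.0157
grasp_force: 45.0
```

>>> {"fn": "drive_tool", "kwargs": {
  "angular": [
    [0, 0, 0],
    [0, 0, 0]
  ],
  "delta_pos": [
    [0.05, 0, 0],
    [0, 0, 0]
  ],
  "gripper": [1, 1]
}}

```text
time_s: 13.5
tool_pos: [0.6028, 0.1397, 0.1644]
tool_rot: [180.0, 0.1, -12.0]
force: [-1.9, 1.7, 0.2]
grip_width: 0.0159
grasp_force: 45.0
```

>>> {"fn": "drive_tool", "kwargs": {
  "angular": [
    [0, 0, 0],
    [0, 0, 0]
  ],
  "delta_pos": [
    [0.05, 0, 0],
    [0, 0, 0]
  ],
  "gripper": [1, 1]
}}

```text
time_s: 13.7
tool_pos: [0.6031, 0.1397, 0.1643]
tool_rot: [180.0, 0.1, -12.0]
force: [-2.7, 0.8, -0.1]
grip_width: 0.0159
grasp_force: 45.0
```

```bash
python3 st.py
```

```text
t 13.7 hook x,y ring mm 56.1 36.5 z -0.4 F hx,hy,z -0.23 -2.77 -0.1 T [1.850e-01 1.006e+00 1.000e-03] [ 1.8e+02  1.0e-01 -1.2e+01]
```

>>> {"fn": "drive_tool", "kwargs": {
  "angular": [
    [0, 0, 0],
    [0, 0, 0]
  ],
  "delta_pos": [
    [0.05, 0, 0],
    [0, 0, 0]
  ],
  "gripper": [1, 1]
}}

```text
time_s: 13.9
tool_pos: [0.6033, 0.1397, 0.1642]
tool_rot: [180.0, 0.1, -12.0]
force: [-5.3, 1.4, 0.9]
grip_width: 0.0154
grasp_force: 45.0
```

>>> {"fn": "drive_tool", "kwargs": {
  "angular": [
    [0, 0, 0],
    [0, 0, 0],
    [0, 0, 0],
    [0, 0, 0]
  ],
  "delta_pos": [
    [0.05, 0, 0],
    [0, 0, 0],
    [0, 0, 0],
    [0, 0, 0]
  ],
  "gripper": [1, 1, 1, 1]
}}

```text
time_s: 14.3
tool_pos: [0.6035, 0.1397, 0.1641]
tool_rot: [180.0, 0.2, -12.0]
force: [-5.6, -0.1, 0.4]
grip_width: 0.0157
grasp_force: 45.0
```

```bash
python3 st.py
```

```text
t 14.3 hook x,y ring mm 56.1 36.9 z -0.6 F hx,hy,z 1.25 -5.46 0.37 T [ 0.218  1.626 -0.017] [180.    0.2 -12. ]
```

Locked: 5.4 N held for more than 0.3 s. Easing off, moving forward along the nose, then lowering.

>>> {"fn": "drive_tool", "kwargs": {
  "angular": [
    [0, 0, 0],
    [0, 0, 0],
    [0, 0, 0],
    [0, 0, 0],
    [0, 0, 0],
    [0, 0, 0],
    [0, 0, 0],
    [0, 0, 0],
    [0, 0, 0],
    [0, 0, 0],
    [0, 0, 0],
    [0, 0, 0]
  ],
  "delta_pos": [
    [-0.3, 0, 0],
    [-0.5, 0, 0],
    [0, 0.6, 0],
    [0, 0.6, 0],
    [0, 0.6, 0],
    [-0.5, 0, 0],
    [-0.5, 0, 0],
    [0, 0, 0.4],
    [0, 0, 0.4],
    [0, 0, 0.3],
    [0, 0, 0],
    [0, 0, 0]
  ],
  "gripper": [1, 1, 1, 1, 1, 1, 1, 1, 1, 1, 1, 1]
}}

```text
time_s: 15.5
tool_pos: [0.5834, 0.1255, 0.1533]
tool_rot: [180.0, 0.0, -12.0]
force: [0.1, 0.4, -0.5]
grip_width: 0.0155
grasp_force: 45.0
```

```bash
python3 st.py
```

```text
t 15.5 hook x,y ring mm 74.1 20.3 z -11.4 F hx,hy,z -0.36 0.03 -0.54 T [ 0.082  0.032 -0.008] [180.   0. -12.]
```

>>> {"fn": "drive_tool", "kwargs": {
  "angular": [
    [0, 0, 0],
    [0, 0, 0],
    [0, 0, 0]
  ],
  "delta_pos": [
    [0, 0, 0.1],
    [0, 0, 0.1],
    [0, 0, 0]
  ],
  "gripper": [1, 1, 1]
}}

```text
time_s: 15.8
tool_pos: [0.5834, 0.1254, 0.1514]
tool_rot: [180.0, 0.0, -12.0]
force: [-0.2, -0.4, -0.4]
grip_width: 0.0156
grasp_force: 45.0
```

```bash
python3 st.py
```

```text
t 15.8 hook x,y ring mm 74.2 20.3 z -13.3 F hx,hy,z 0.41 -0.15 -0.38 T [ 0.047  0.09  -0.018] [180.   0. -12.]
```

>>> {"fn": "drive_tool", "kwargs": {
  "angular": [
    [0, 0, 0],
    [0, 0, 0]
  ],
  "delta_pos": [
    [0, 0, 0.1],
    [0, 0, 0]
  ],
  "gripper": [1, 1]
}}

```text
time_s: 16.0
tool_pos: [0.5834, 0.1254, 0.1504]
tool_rot: [180.0, 0.0, -12.0]
force: [0.4, -0.2, -0.4]
grip_width: 0.0158
grasp_force: 45.0
```

>>> {"fn": "drive_tool", "kwargs": {
  "angular": [
    [0, 0, 0],
    [0, 0, 0]
  ],
  "delta_pos": [
    [0, 0, 0.05],
    [0, 0, 0]
  ],
  "gripper": [1, 1]
}}

```text
time_s: 16.2
tool_pos: [0.5834, 0.1254, 0.15]
tool_rot: [180.0, 0.0, -12.0]
force: [0.4, 1.0, -0.1]
grip_width: 0.0158
grasp_force: 45.0
```

>>> {"fn": "drive_tool", "kwargs": {
  "angular": [
    [0, 0, 0],
    [0, 0, 0]
  ],
  "delta_pos": [
    [0, 0, 0.05],
    [0, 0, 0]
  ],
  "gripper": [1, 1]
}}

```text
time_s: 16.4
tool_pos: [0.5835, 0.1255, 0.1497]
tool_rot: [180.0, -0.0, -12.0]
force: [-0.3, -0.9, 0.4]
grip_width: 0.0157
grasp_force: 45.0
```

>>> {"fn": "drive_tool", "kwargs": {
  "angular": [
    [0, 0, 0],
    [0, 0, 0]
  ],
  "delta_pos": [
    [0, 0, 0.05],
    [0, 0, 0]
  ],
  "gripper": [1, 1]
}}

```text
time_s: 16.6
tool_pos: [0.5836, 0.1255, 0.1495]
tool_rot: [180.0, -0.0, -12.0]
force: [-0.6, 0.0, 3.2]
grip_width: 0.0157
grasp_force: 45.0
```

The ring rests on the nose at the predicted height, with 3 N upward on the tool. Easing the grip and opening slightly.

>>> {"fn": "drive_tool", "kwargs": {
  "angular": [
    [0, 0, 0],
    [0, 0, 0],
    [0, 0, 0],
    [0, 0, 0],
    [0, 0, 0],
    [0, 0, 0]
  ],
  "delta_pos": [
    [0, 0, -0.05],
    [0, 0, 0],
    [0, 0, 0],
    [0, 0, 0],
    [0, 0, 0],
    [0, 0, 0]
  ],
  "gripper": [1, 1, 1.6, 1.7, 1.9, 2.1],
  "squeeze": 5
}}

```text
time_s: 17.2
tool_pos: [0.5833, 0.1256, 0.1492]
tool_rot: [180.0, 0.0, -12.0]
force: [0.7, 0.1, 0.2]
grip_width: 0.0199
grasp_force: 0.0
```

>>> {"fn": "drive_tool", "kwargs": {
  "angular": [
    [0, 0, 0],
    [0, 0, 0],
    [0, 0, 0],
    [0, 0, 0],
    [0, 0, 0],
    [0, 0, 0],
    [0, 0, 0],
    [0, 0, 0]
  ],
  "delta_pos": [
    [0, 0, 0],
    [0, 0, 0],
    [0, 0, 0],
    [0, 0, 0],
    [0, 0, 0],
    [0, 0, 0],
    [0, 0, 0],
    [0, 0, 0]
  ],
  "gripper": [2.3, 2.5, 2.7, 2.9, 3.1, 3.1, 3.1, 3.1]
}}

```text
time_s: 18.0
tool_pos: [0.5834, 0.1255, 0.1495]
tool_rot: [180.0, 0.0, -12.0]
force: [0.3, 0.4, -0.1]
grip_width: 0.0308
grasp_force: 0.0
```

```bash
python3 st.py
python3 - <<'E'
from h import *
c=eyes.read_camera("side");save('rel.png',cv2.resize(c["pixels"][165:255,285:385],(800,600),interpolation=cv2.INTER_CUBIC))
E
```

```text
t 18.0 hook x,y ring mm 74.2 20.3 z -15.2 F hx,hy,z -0.43 0.22 -0.12 T [ 0.008 -0.005  0.026] [180.   0. -12.]
```

View pics/rel.png

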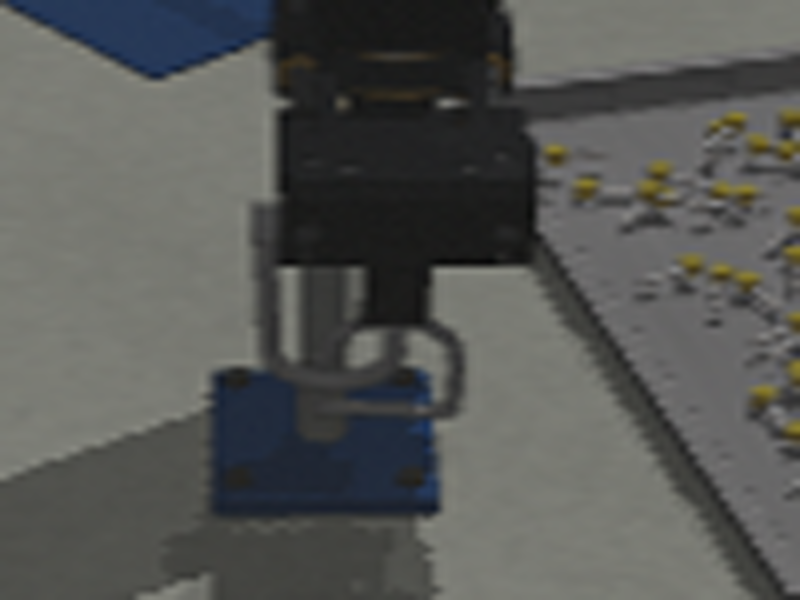

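The ring hangs on the nose, its arch at (395,325) and its bottom at (400,405). Opening further and withdrawing upward slowly.

>>> {"fn": "drive_tool", "kwargs": {
  "angular": [
    [0, 0, 0],
    [0, 0, 0],
    [0, 0, 0],
    [0, 0, 0],
    [0, 0, 0],
    [0, 0, 0],
    [0, 0, 0],
    [0, 0, 0],
    [0, 0, 0],
    [0, 0, 0],
    [0, 0, 0],
    [0, 0, 0],
    [0, 0, 0],
    [0, 0, 0],
    [0, 0, 0],
    [0, 0, 0],
    [0, 0, 0],
    [0, 0, 0],
    [0, 0, 0]
  ],
  "delta_pos": [
    [0, 0, 0],
    [0, 0, 0],
    [0, 0, 0],
    [0, 0, 0],
    [0, 0, 0],
    [0, 0, 0],
    [0, 0, 0],
    [0, 0, 0],
    [0, 0, 0],
    [0, 0, -0.5],
    [0, 0, -1],
    [0, 0, -1.5],
    [0, 0, -2],
    [0, 0, -2],
    [0, 0, -2],
    [0, 0, -2],
    [0, 0, 0],
    [0, 0, 0],
    [0, 0, 0]
  ],
  "gripper": [3.5, 4, 4.5, 5, 5.5, 6, 7, 8, 8.7, 8.7, 8.7, 8.7, 8.7, 8.7, 8.7, 8.7, 8.7, 8.7, 8.7]
}}

```text
time_s: 19.95
tool_pos: [0.583, 0.1253, 0.2589]
tool_rot: [180.0, 0.1, -12.0]
force: [0.4, 0.3, 0.4]
grip_width: 0.0868
grasp_force: 0.0
```

```bash
python3 st.py
python3 - <<'E'
from h import *
c=eyes.read_camera("side");save('out.png',cv2.resize(c["pixels"][165:255,285:385],(800,600),interpolation=cv2.INTER_CUBIC))
E
```

```text
t 19.95 hook x,y ring mm 74.4 19.9 z 94.2 F hx,hy,z -0.37 0.32 0.38 T [0.025 0.068 0.046] [ 1.8e+02  1.0e-01 -1.2e+01]
```

View pics/out.png

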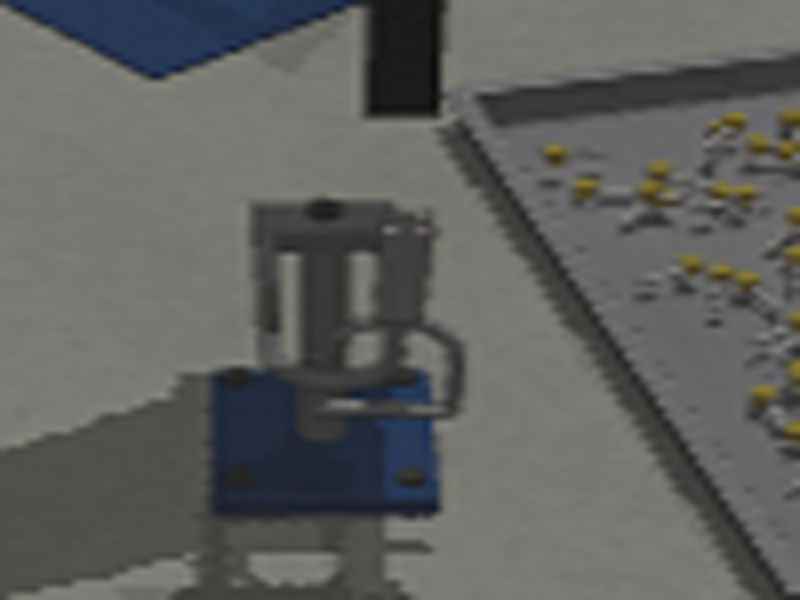

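The tag hangs upright on the nose, with its grip at (410,265) and its ring at (400,370), clear of the gripper. I'll check that it is at rest, then hand in.

>>> {"fn": "drive_tool", "kwargs": {
  "angular": [
    [0, 0, 0],
    [0, 0, 0],
    [0, 0, 0],
    [0, 0, 0],
    [0, 0, 0],
    [0, 0, 0],
    [0, 0, 0],
    [0, 0, 0],
    [0, 0, 0],
    [0, 0, 0]
  ],
  "delta_pos": [
    [0, 0, 0],
    [0, 0, 0],
    [0, 0, 0],
    [0, 0, 0],
    [0, 0, 0],
    [0, 0, 0],
    [0, 0, 0],
    [0, 0, 0],
    [0, 0, 0],
    [0, 0, 0]
  ],
  "gripper": [8.7, 8.7, 8.7, 8.7, 8.7, 8.7, 8.7, 8.7, 8.7, 8.7]
}}

```text
time_s: 21.0
tool_pos: [0.5834, 0.1254, 0.2595]
tool_rot: [180.0, -0.0, -12.0]
force: [0.0, 0.1, -0.7]
grip_width: 0.087
grasp_force: 0.0
```

Run:
```python
from h import *
I=[]
for i in range(6): I.append(eyes.read_camera("side")["pixels"][190:235,315:350].astype(float).mean(2))
d=[np.abs(cv2.GaussianBlur(x-I[0],(3,3),0)).max() for x in I[1:]];print(np.round(d,1))
if max(d)<15: print(env.sign_off())
```

```text
[0.9 1.  0.8 0.8 0.9]
the job is handed in; nothing more can be done
None
```

The D-ring tag is clipped onto the blue stand's hook: the gate snapped shut behind it, the lock held a pull of about 5.4 N, and the tag hung at rest clear of the gripper when I handed in at about 21 s (no verdict was returned).

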